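# Snug up the air-line elbow on the joiner's manifold

## Robot

A 6-joint arm with a two-finger parallel gripper is mounted at the origin on the work surface. World frame = base frame: x ahead of the robot, y to its left, z up, the work surface at z = 0. Lengths are in mm, angles in rad, forces in N, time in s.
With the tool pointing down it reaches from about 350 to 975 mm from the base axis. Payload 7.1 kg.
Tool frame: the origin (TCP) lies midway between the tips of the shut fingers; the grasp point (between the pads) lies 19 mm behind it; z points along the fingers, y is the direction in which the jaws open and shut (so a half turn about z gives the same grasp; the last joint's range is limited). The gripper opens to 88 mm and grips with 3 to 60 N. Pads are 20 mm wide; open, the fingers measure 115 mm over their backs; the gripper's body (75 mm by 178 mm) begins 61 mm behind the grasp point.
Start: joints at [-1.311, 0.423, 1.63, -0, 1.089, -0.019], TCP at [172.02, -600.844, 222.675] pointing down, gripper open.
Joint ranges: [-3, 3], [-0.9, 2.11], [0.09, 2.58], [-1.31, 4.45], [0.11, 2.69], [-2.54, 2.54]. Speed limits (rad/s): [2.39, 2.39, 3.01, 3.14, 3.14, 3.14].

## Interface

Orientations are given as a unit quaternion [x, y, z, w].
In Python, from plant import robot, grab_frame gives the robot as it stands.
- The arm moves only by the tool servo_tool, never from a script. Its argument "plan" is a list of rows, each an object with "dp": the shift along the tool's x, y, z in m, a list of three; "twist": the turn about the tool's z in degrees. A call has 1 to 10 rows; each row is the pose to reach, as a shift and turn from the pose commanded when the call began, along the tool's axes at that moment; what a row does not reach only later rows make up. A row lasts 1/12 s, in which the tool goes at most 41.7 mm and 7.16 degrees, less where a joint would pass 70% of its speed; a pose out of reach is approached as far as the arm can. A call with a gripper value outside its range is refused whole. "claw" is the gripper's target within -1 to 1 (shut at 1, half-way at 0, fully open at -1), set as the call begins (left out, the last holds). The fingers move at their own pace and stop on an object; "force" is the grip in N (left out, the last holds). Time passes only in rows, so rows that repeat a pose let the fingers close. It gives the time, the measured TCP pose, the force and the opening at its end, in the units of the state.
- robot.sense(): the state, without advancing time (a new reading comes with each control period).
- grab_frame(name): name is "scene" or "top"; returns a dict with "frame" (480x640x3 uint8, red, green, blue), "fx", "fy", "cx", "cy" (pixels), "R" (3x3) and "t" (3): a world point X has camera coordinates R X + t. Camera axes: x right, y down, z forward; pixel columns grow to the right and rows downward; lengths in mm; the calibration is good to about 2 mm. A picture is of the moment at which its call begins. There is no depth.
- robot.close_job(): hands the job in, once; it reports no verdict.
The state is a dict: "time": time; "q": joint angles; "joint_velocities": joint speeds; "effort": joint torques, N m; "tool_pos": TCP position; "eef_rot": TCP orientation; "wrist_force": force on the tool from outside, world axes, zero at the start; "moment": the same for the moment, N m; "finger_gap": finger opening in mm.
Only numpy, scipy, OpenCV 4.12 (cv2) and the standard library are available. Lean on these libraries where they do the work, as an engineer would, in place of code of your own. Each camera call takes 0.05 s, during which the arm holds its last target. There are 200 camera calls.

## Task

On the bench an aluminium air manifold is clamped in a vise, and the brass elbow in one of its three ports has only been started by hand. Screw the elbow farther in (clockwise seen from above), less than half a turn, feeling it stiffen, and stop when its hose outlet points straight away from the robot, square to the manifold's long side. Do not overtighten it past that, and leave the elbow standing there by itself.

Things in the scene. Friction and masses are not known exactly. Their poses are not given: they have to be found in the camera images.
- elbow_grip (a point): Centre of the brass elbow's upright body, on its fixed vertical screw axis, 32 mm above the manifold's top. Body 24 x 24 mm, from 22 mm below to 22 mm above this point. Own x: along its single level outlet (22 mm round, then a ribbed hose tail; 6 mm above this point, ends 60 mm from the axis); z up. Grip the two flat sides left and right of the outlet. Height stays constant as it turns.
- elbow (a joint): Elbow's turn, rad, growing clockwise seen from above. 0: outlet along the manifold to the robot's left (+y of manifold_top); 1.571: outlet straight away from the robot (+x of manifold_top), stop here. Starts at 0.2 to 0.85. Stiffens steadily from about 0.08 N m to 0.27 N m at 1.571; stays where left. No hard stop there: it can be overtightened, to 2.4.
- manifold_top (a point): Centre of the top face of the aluminium block, 48 x 290 mm, 100 mm above the bench, clamped in a grey vise; all fixed. Own x: square to its long side, away from the robot; y along it, to the robot's left. Ports at y -95, 0, +95 mm; the elbow is in any one, the others hold a tight straight hose tail (49 mm tall) and tee (48 mm tall, 64 mm across). Vise jaws end 24 mm below the top.

How it is judged (in metres and radians):
At the end, for the whole second after the job is handed in: The elbow stands still with its outlet pointing away from the robot, square to the manifold's long side within 0.225 rad (about 13 degrees): joint elbow between 1.346 and 1.796 (value of joint elbow between 1.346 and 1.796 rad and velocity of joint elbow between -0.05 and 0.05 rad/s); the robot touches nothing.
It fails at once if the elbow is overtightened: turned more than 0.35 rad (20 degrees) past square (value of joint elbow above 1.92 rad).
It also fails if it takes over 35 s, if anything falls off the work surface, if the arm or the gripper's body presses on something with over 40 N, if the wrist force passes 120 N, or if a joint passes its speed limit or range.

## Working session

There is one attempt and no reset: what is moved stays moved. The work goes in short steps, Python scripts to look and compute and a tool call to move; the robot and the scene stay as the last step left them, time stands still between calls to the robot, and variables do not carry over. Pictures are saved under pics/ and viewed, about 8 in all and at most 12, crops included, and the job is handed in when it is done.

Besides the shell and the picture viewer there is one more tool, called as name(argument=value, ...), one argument or row to a line, values as JSON. servo_tool: Moves the arm, as the interface text tells. Its arguments: {"type":"object","properties":{"plan":{"type":"array","items":{"type":"object","properties":{"dp":{"type":"array","items":{"type":"number"}},"twist":{"type":"number"}}}},"claw":{"type":"number"},"force":{"type":"number"}},"required":["plan"]}

```bash
mkdir -p pics; python3 - <<'E'
from plant import robot, grab_frame
import cv2,numpy as np
for n in("scene","top"):
    f=grab_frame(n); cv2.imwrite(f"pics/{n}1.png",f["frame"][:,:,::-1])
    np.savez(f"{n}1.npz",**f)
    print(n,f["fx"],f["fy"],f["cx"],f["cy"],np.round(f["R"],4).tolist(),np.round(f["t"],1), -f["R"].T@f["t"])
print(robot.sense())
E
```

```text
scene 465.4446015955981 465.4446015955981 317.5981310476668 246.09546658493713 [[0.7564, 0.654, -0.0099], [0.507, -0.5957, -0.623], [-0.4133, 0.4662, -0.7822]] [-427.  -205.8  991. ] [ 836.93300579 -305.36328019  642.65475271]
top 599.7437634127127 599.7437634127127 315.00602807484665 234.72362197306654 [[0.0523, -0.9986, -0.0009], [-0.9786, -0.0511, -0.1993], [0.199, 0.0113, -0.9799]] [-38.6 580.5 694.6] [431.88105029 -16.68817956 796.31540543]
{'time': 0.1, 'q': array([-1.31100083e+00,  4.23768714e-01,  1.63057091e+00,  2.22013916e-06,
        1.08861442e+00, -1.89987457e-02]), 'joint_velocities': array([ 0.00049507, -0.00027769, -0.00114063,  0.00023522,  0.00083777,
       -0.00099192]), 'effort': array([ 1.52571451e-03, -5.45612669e+01, -2.74326253e+01,  6.45703333e-02,
        1.88088545e-02, -1.97099160e-05]), 'tool_pos': array([ 171.89919423, -600.39057981,  221.99352031]), 'eef_rot': array([ 9.90299786e-01,  1.38945567e-01, -8.07802595e-05, -6.75881973e-04]), 'wrist_force': array([0.23034999, 0.09664563, 0.48160462]), 'moment': array([ 0.03780588, -0.04450876,  0.01019044]), 'finger_gap': 87.61472329288712}
```

View pics/top1.png

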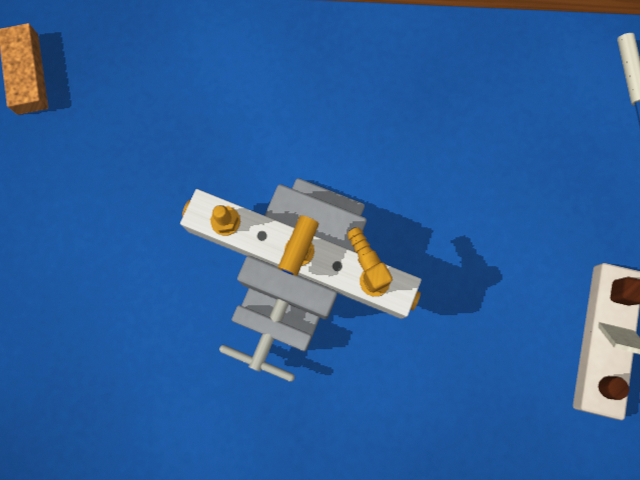

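View pics/scene1.png

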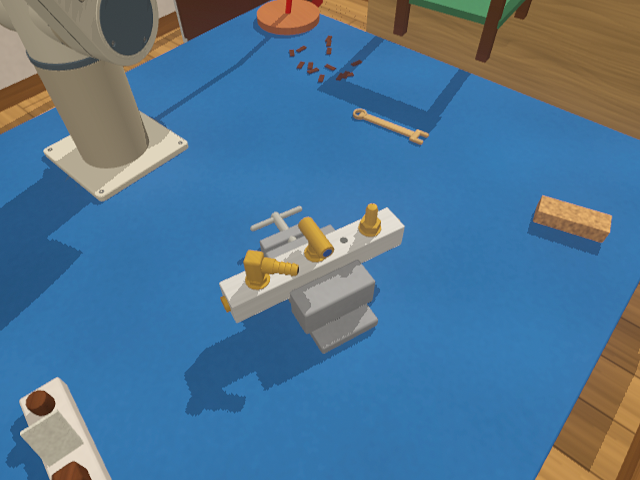

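The top view shows the manifold from about (190,205) to (415,300). The elbow is in its right port (y −95) with its body near (377,277), and the outlet runs up-left to (353,232). The tee is in the middle port and the straight tail in the left one.

```bash
cat > h.py <<'E'
import numpy as np,cv2
def ray(f,uv,z):
    d=f["R"].T@np.array([(uv[0]-f["cx"])/f["fx"],(uv[1]-f["cy"])/f["fy"],1]); c=-f["R"].T@f["t"]
    return c+d*(z-c[2])/d[2]
def proj(f,X):
    p=f["R"]@np.asarray(X,float)+f["t"]; return np.array([f["fx"]*p[0]/p[2]+f["cx"],f["fy"]*p[1]/p[2]+f["cy"]])
E
python3 - <<'E'
from h import *
f=np.load("top1.npz"); im=f["frame"]; hsv=cv2.cvtColor(im,cv2.COLOR_RGB2HSV)
m=((hsv[...,1]<40)&(hsv[...,2]>195)).astype(np.uint8)*255
m[:, :150]=0; m[:,450:]=0; m[:160]=0;m[340:]=0
b=((hsv[...,0]>10)&(hsv[...,0]<30)&(hsv[...,1]>120)).astype(np.uint8)*255
b[:, :150]=0; b[:,450:]=0; b[:160]=0;b[340:]=0
n,l,s,c=cv2.connectedComponentsWithStats(b)
for i in range(1,n):
    if s[i,4]>30: print("brass",s[i],c[i],ray(f,c[i],135).round(0))
pts=cv2.findNonZero(m); r=cv2.minAreaRect(pts); print(r)
box=cv2.boxPoints(r); P=np.array([ray(f,p,100)[:2] for p in box]); print(P.round(1)); print([np.linalg.norm(P[i]-P[i-1]).round(1) for i in range(4)],P.mean(0))
v=im.copy(); v[m>0]=[255,0,255]
o=np.hstack([im[170:330,170:430],v[170:330,170:430]])
o=np.vstack([cv2.resize(im[210:310,330:430],(600,600),interpolation=2)])
o2=cv2.resize(v[170:330,170:430],(0,0),fx=.76,fy=.76)
o=np.hstack([o,np.zeros((600,200,3),np.uint8)]); o[:o2.shape[0],600:600+o2.shape[1]]=o2[:, :200]
cv2.imwrite("pics/c2.png",o[...,::-1])
E
```

```text
brass [210 206  30  29 692] [224.66618497 220.01156069] [578.  94. 135.]
brass [ 278  216   40   60 1324] [299.23036254 245.39954683] [553.   8. 135.]
brass [ 347  227   45   69 1449] [369.41821946 265.37267081] [535. -71. 135.]
brass [411 292   9  18  63] [415.31746032 300.34920635] [ 498. -123.  135.]
((286.25531005859375, 286.5311584472656), (244.56077575683594, 113.9665298461914), 21.889556884765625)
[[ 493.4  177.3]
 [ 622.9  139.8]
 [ 526.8 -134.9]
 [ 404.4  -89.2]]
[np.float64(281.0), np.float64(134.8), np.float64(291.1), np.float64(130.7)] [511.86568396  23.2413044 ]
```

View pics/c2.png

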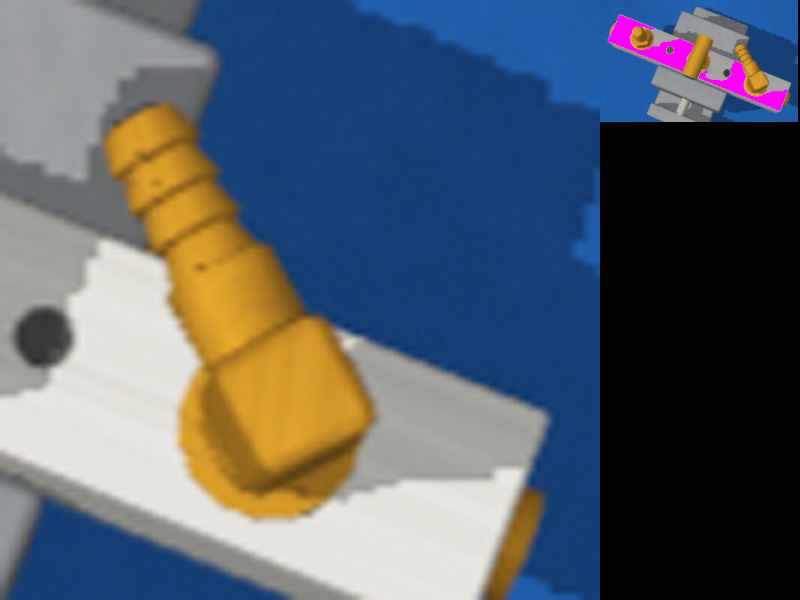

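The crop shows the body's top corners at about (365,271), (383,263), (392,279) and (375,288), the tail end at (355,232), and the manifold's far right corner at (421,278).

```bash
python3 - <<'E'
from h import *
f=np.load("top1.npz"); g=np.load("scene1.npz")
cr=lambda x,y:(330+x/6,210+y/6)
a=ray(f,cr(548,408),100);b=ray(f,(197,190),100);c=ray(f,cr(0,452),100);d=ray(f,cr(340,593),100)
ang=lambda v:np.arctan2(v[1],v[0])
print(a,b,np.linalg.norm(a-b),"y-dir",ang(b-a),ang(c-d))
yd=(b-a)[:2]/np.linalg.norm((b-a)[:2]); xd=np.array([yd[1],-yd[0]])
cen=(a+b)[:2]/2-24*xd; print("cen",cen,"port-95",cen-95*yd, "width", np.dot((a-d)[:2],xd))
K=np.array([ray(f,cr(*p),154)[:2] for p in[(210,365),(320,318),(372,412),(270,470)]])
print(K,[np.linalg.norm(K[i]-K[i-1]).round(1) for i in range(4)],"body",K.mean(0))
e=(K[0]+K[1])/2-(K[2]+K[3])/2
t=ray(f,cr(152,135),138); o=t[:2]-K.mean(0); o2=t[:2]-(cen-95*yd)
for v in(e,o,o2): print("outlet ang",ang(v),np.linalg.norm(v),"joint",ang(yd)-ang(v))
# flange base circle, bottom of elbow
for p in(cen-95*yd,K.mean(0)): print("scene body top",proj(g,[*p,154]), "top",proj(f,[*p,154]))
E
```

```text
[ 528.25045385 -135.3438369   100.        ] [620.70396482 135.98836866 100.        ] 286.6510377933595 y-dir 1.2423953916473227 1.2280293124897452
cen [551.75978614   8.06298184] port-95 [521.11945213 -81.86015162] width 48.62008895622072
[[525.38792816 -65.28372727]
 [534.96703766 -84.79429213]
 [518.40626005 -94.61775081]
 [507.02211749 -76.6777109 ]] [np.float64(21.6), np.float64(21.7), np.float64(19.3), np.float64(21.2)] body [521.44583584 -80.34337028]
outlet ang 0.5459063423139869 20.4331007615867 joint 0.6964890493333358
outlet ang 0.49126222970703326 55.573809133735494 joint 0.7511331619402895
outlet ang 0.5121763976827811 56.589495078156894 joint 0.7302189939645416
scene body top [251.2957274  254.52447526] top [380.23064059 275.55222372]
scene body top [252.29096414 253.96033017] top [378.83311878 275.17887598]
```

```bash
python3 - <<'E'
import cv2
im=cv2.imread("pics/scene1.png"); cv2.imwrite("pics/c3.png",cv2.resize(im[225:325,205:335],(780,600),interpolation=2))
E
```

```text
(no output)
```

View pics/c3.png

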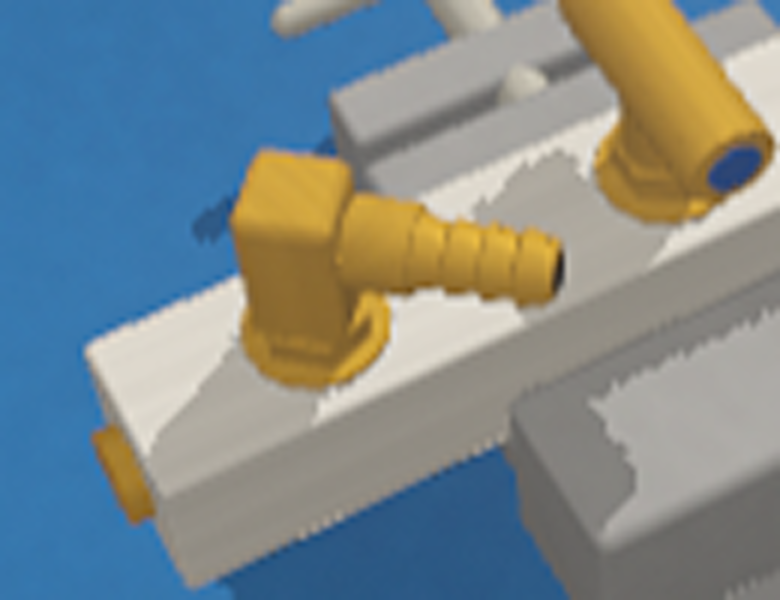

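The scene crop shows the body's top centre at about (254,257), the tail end at (297,269), and the manifold's left corner at (219.5,282.5). I'll cross-check this view against the top view and work out the move.

```bash
python3 - <<'E'
from h import *
f=np.load("top1.npz"); g=np.load("scene1.npz")
cr=lambda x,y:(205+x/6,225+y/6)
ang=lambda v:np.arctan2(v[1],v[0])
B=ray(g,cr(293,193),154); T=ray(g,cr(543,266),138); a=ray(g,cr(87,345),100); d=ray(g,cr(165,497),100)
print(B,T,ang(T-B),np.linalg.norm((T-B)[:2]),"corners",a,d,np.linalg.norm(a-d),"xdir",ang(d-a), "ydir",ang(ray(g,(404,233),100)-d))
from plant import robot
from scipy.spatial.transform import Rotation as R
s=robot.sense(); M=R.from_quat(s["eef_rot"]).as_matrix(); print(M.round(3))
tgt=np.array([520.5,-81,200.]); print("dp",M.T@(tgt-s["tool_pos"]), "yaw",ang(M[:,0]))
E
```

```text
[526.8448138  -82.75565326 154.        ] [573.72535274 -53.63925189 138.        ] 0.5557729508726972 55.18649979392651 corners [ 487.89810843 -120.86823024  100.        ] [ 532.35822402 -137.07770278  100.        ] 47.32281562940097 xdir -0.34960822368771105 ydir 1.1989178225432382
[[ 0.961  0.275 -0.   ]
 [ 0.275 -0.961  0.001]
 [ 0.    -0.001 -1.   ]]
dp [ 478.07412766 -403.37225      22.55587501] yaw 0.27879319292522003
```

servo_tool(
  plan=[
    {"dp": [0.02,-0.017,0],"twist": -1},
    {"dp": [0.05,-0.042,0],"twist": -3},
    {"dp": [0.08,-0.067,0],"twist": -5},
    {"dp": [0.11,-0.092,0],"twist": -7},
    {"dp": [0.14,-0.117,0],"twist": -9},
    {"dp": [0.17,-0.142,0],"twist": -11},
    {"dp": [0.2,-0.167,0],"twist": -13},
    {"dp": [0.23,-0.192,0],"twist": -14},
    {"dp": [0.26,-0.217,0],"twist": -14},
    {"dp": [0.29,-0.242,0],"twist": -14},
  ],
  claw=-0.2,
  force=20,
)

```text
time: 0.93
tool_pos: [384.7, -286.6, 222.6]
eef_rot: [0.966, 0.259, -0.0, -0.0]
wrist_force: [0.2, 0.0, -0.5]
finger_gap: 52.5
```

servo_tool(
  plan=[
    {"dp": [0.034,-0.017,0]},
    {"dp": [0.068,-0.033,0]},
    {"dp": [0.102,-0.05,0]},
    {"dp": [0.136,-0.066,0]},
    {"dp": [0.17,-0.083,0]},
    {"dp": [0.2,-0.097,0.007]},
    {"dp": [0.218,-0.106,0.015]},
    {"dp": [0.224,-0.109,0.022]},
    {"dp": [0.224,-0.109,0.022]},
    {"dp": [0.224,-0.109,0.022]},
  ],
)

```text
invalid input
```

```bash
python3 - <<'E'
from plant import robot, grab_frame
import cv2,numpy as np
f=grab_frame("scene"); g=grab_frame("top")
np.savez("scene2.npz",**f)
a=cv2.resize(f["frame"][150:330,180:340],(400,450),interpolation=2); b=cv2.resize(g["frame"][180:340,310:452],(400,450),interpolation=2)
cv2.imwrite("pics/c4.png",np.hstack([a,b])[:,:,::-1]); s=robot.sense(); print(s["tool_pos"],s["eef_rot"],s["finger_gap"],s["q"])
E
```

```text
[ 386.17463302 -284.37584722  222.49652843] [ 9.65304711e-01  2.61125217e-01  1.75884742e-04 -6.36702594e-04] 52.51809764482438 [-6.60227299e-01  2.09320139e-01  1.94287042e+00  1.25311686e-03
  9.90207102e-01  3.81505774e-01]
```

View pics/c4.png

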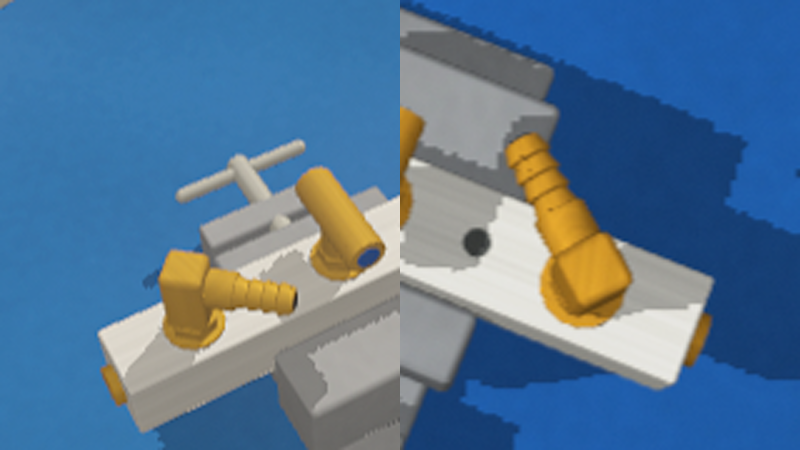

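The arm stayed put because the call was refused, probably for the missing twist. The picture shows the unchanged elbow and manifold, with the gripper out of view. I'll resend with the twist included.

servo_tool(
  plan=[
    {"dp": [0.034,-0.017,0],"twist": 0},
    {"dp": [0.068,-0.033,0],"twist": 0},
    {"dp": [0.102,-0.05,0],"twist": 0},
    {"dp": [0.136,-0.066,0],"twist": 0},
    {"dp": [0.17,-0.083,0],"twist": 0},
    {"dp": [0.198,-0.096,0.007],"twist": 0},
    {"dp": [0.214,-0.104,0.015],"twist": 0},
    {"dp": [0.22,-0.107,0.022],"twist": 0},
    {"dp": [0.22,-0.107,0.022],"twist": 0},
    {"dp": [0.22,-0.107,0.022],"twist": 0},
  ],
)

```text
time: 1.87
tool_pos: [520.4, -86.5, 200.0]
eef_rot: [0.966, 0.259, -0.001, -0.0]
wrist_force: [-0.5, -0.1, -0.3]
finger_gap: 52.8
```

```bash
python3 - <<'E'
from plant import robot, grab_frame
import cv2,numpy as np
f=grab_frame("scene"); g=grab_frame("top")
np.savez("scene2.npz",**f)
a=cv2.resize(f["frame"][150:330,180:340],(400,450),interpolation=2); b=cv2.resize(g["frame"][150:330,300:460],(400,450),interpolation=2)
cv2.imwrite("pics/c5.png",np.hstack([a,b])[:,:,::-1]); s=robot.sense(); print(s["tool_pos"],s["eef_rot"],s["finger_gap"],s["q"])
E
```

```text
[520.70185386 -87.02142799 200.75256296] [ 9.66157001e-01  2.57954629e-01 -2.38792314e-04  3.78539140e-05] 52.501671369808676 [-1.87974417e-01  3.10240775e-01  1.86185384e+00 -3.33959171e-04
  9.69895479e-01  8.61201593e-01]
```

View pics/c5.png

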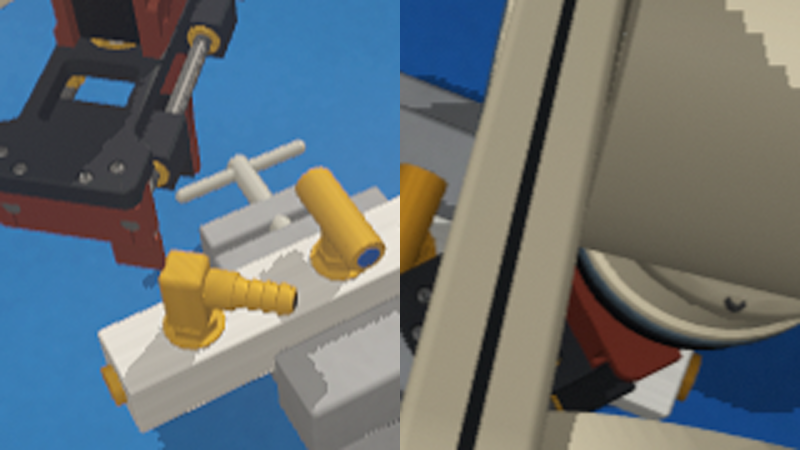

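```bash
python3 - <<'E'
from h import *
g=np.load("scene2.npz"); y=np.array([.501,-.865,0])
T=np.array([520.6,-86.7,200.3])
for k in(-26,0,26):
    for zz in (0,):
        p=proj(g,T+k*y); print(k,p,"crop",(p-[180,150])*2.5)
p=proj(g,[523.5,-81.7,154]); print((p-[180,150])*2.5)
for x in(-10,10):
  for k in (26,39): print("A",x,k,(proj(g,T+k*y+[.865*x,.501*x,0])-[180,150])*2.5, "B",(proj(g,T-k*y+[.865*x,.501*x,0])-[180,150])*2.5)
E
```

```text
-26 [249.45768349 218.65476041] crop [173.64420873 171.63690103]
0 [243.68322981 233.98944158] crop [159.20807451 209.97360394]
26 [237.58314258 250.18887752] crop [143.95785646 250.4721938 ]
[181.59369156 263.44165666]
A -10 26 [124.14050184 247.56019128] B [154.82078071 169.04402892]
A -10 39 [115.92325896 268.58954302] B [161.98682511 150.70487666]
A 10 26 [163.86268963 253.39705059] B [192.54628305 174.24060644]
A 10 39 [156.17793785 274.60421302] B [199.24401543 155.75726402]
```

The scene half shows finger A's tip at crop (118–163, ~265), matching its projection to within about 2 mm, and the elbow at (185,265). The arm hides the elbow in the top half. I'll descend with a small correction and close gently.

servo_tool(
  plan=[
    {"dp": [0.003,-0.001,0.01],"twist": 0},
    {"dp": [0.006,-0.002,0.025],"twist": 0},
    {"dp": [0.006,-0.002,0.042],"twist": 0},
    {"dp": [0.006,-0.002,0.06],"twist": 0},
    {"dp": [0.006,-0.002,0.074],"twist": 0},
    {"dp": [0.006,-0.002,0.082],"twist": 0},
    {"dp": [0.006,-0.002,0.084],"twist": 0},
    {"dp": [0.006,-0.002,0.084],"twist": 0},
  ],
)

```text
time: 2.63
tool_pos: [525.2, -81.4, 116.3]
eef_rot: [0.966, 0.258, -0.0, -0.0]
wrist_force: [0.5, -0.1, 0.2]
finger_gap: 52.5
```

servo_tool(
  plan=[
    {"dp": [0,0,0],"twist": 0},
    {"dp": [0,0,0],"twist": 0},
    {"dp": [0,0,0],"twist": 0},
    {"dp": [0,0,0],"twist": 0},
  ],
  claw=1,
  force=10,
)

```text
time: 2.97
tool_pos: [526.0, -81.1, 117.3]
eef_rot: [0.966, 0.259, 0.001, 0.0]
wrist_force: [-0.1, -0.3, -0.0]
finger_gap: 29.7
```

```bash
python3 - <<'E'
from plant import robot, grab_frame
import cv2,numpy as np
f=grab_frame("scene")
cv2.imwrite("pics/c6.png",cv2.resize(f["frame"][150:330,180:340],(480,540),interpolation=2)[:,:,::-1]); s=robot.sense(); print({k:np.round(s[k],3) for k in("time","tool_pos","eef_rot","finger_gap","wrist_force","moment")})
E
```

```text
{'time': np.float64(3.017), 'tool_pos': array([525.567, -80.692, 117.206]), 'eef_rot': array([ 0.966,  0.258,  0.   , -0.   ]), 'finger_gap': np.float64(25.482), 'wrist_force': array([-6.363, 18.98 , 10.668]), 'moment': array([ 3.267,  1.13 , -0.082])}
```

View pics/c6.png

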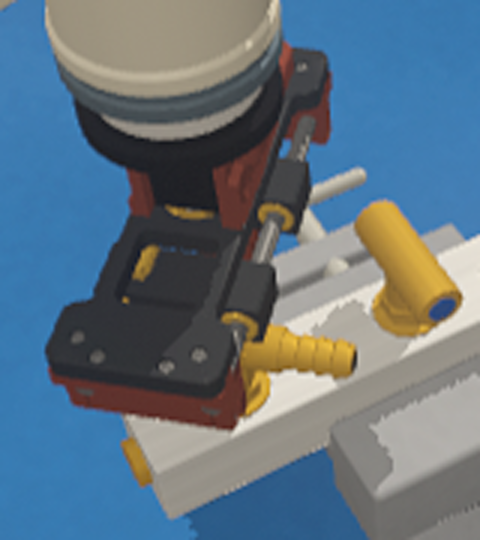

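The gripper now straddles the body with the outlet free, tail tip at crop (350,358). One finger touched first, so I'll let it settle and read the force.

servo_tool(
  plan=[
    {"dp": [0,0,0],"twist": 0},
    {"dp": [0,0,0],"twist": 0},
    {"dp": [0,0,0],"twist": 0},
  ],
)

```text
time: 3.27
tool_pos: [525.1, -79.9, 117.2]
eef_rot: [0.966, 0.258, -0.0, -0.001]
wrist_force: [-2.7, 6.4, 5.0]
finger_gap: 23.8
```

```bash
python3 - <<'E'
from plant import robot
import numpy as np
s=robot.sense(); print({k:np.round(s[k],3) for k in("time","tool_pos","eef_rot","finger_gap","wrist_force","moment")})
E
```

```text
{'time': np.float64(3.267), 'tool_pos': array([525.106, -79.879, 117.203]), 'eef_rot': array([ 0.966,  0.258, -0.   , -0.001]), 'finger_gap': np.float64(23.785), 'wrist_force': array([-2.651,  6.361,  4.968]), 'moment': array([ 0.985,  0.348, -0.035])}
```

Gripped at 23.8 mm, which matches the 24 mm body. I'll shift 1 mm toward the force, firm the grip and turn.

servo_tool(
  plan=[
    {"dp": [0,-0.001,0],"twist": 0},
    {"dp": [0,-0.001,0],"twist": 0},
    {"dp": [0,-0.001,0],"twist": 2},
    {"dp": [0,-0.001,0],"twist": 5},
    {"dp": [0,-0.001,0],"twist": 8},
    {"dp": [0,-0.001,0],"twist": 11},
    {"dp": [0,-0.001,0],"twist": 14},
    {"dp": [0,-0.001,0],"twist": 17},
    {"dp": [0,-0.001,0],"twist": 20},
    {"dp": [0,-0.001,0],"twist": 20},
  ],
  force=45,
)

```text
time: 4.1
tool_pos: [525.4, -80.6, 117.2]
eef_rot: [0.996, 0.086, 0.0, 0.0]
wrist_force: [-0.8, -1.7, 5.6]
finger_gap: 23.8
```

```bash
python3 - <<'E'
from plant import robot
import numpy as np
s=robot.sense(); print({k:np.round(s[k],3) for k in("time","tool_pos","eef_rot","finger_gap","wrist_force","moment")})
E
```

```text
{'time': np.float64(4.1), 'tool_pos': array([525.4  , -80.583, 117.21 ]), 'eef_rot': array([0.996, 0.086, 0.   , 0.   ]), 'finger_gap': np.float64(23.821), 'wrist_force': array([-0.783, -1.705,  5.639]), 'moment': array([-0.007,  0.255, -0.164])}
```

servo_tool(
  plan=[
    {"dp": [0,0,0],"twist": 2},
    {"dp": [0,0,0],"twist": 5},
    {"dp": [0,0,0],"twist": 9},
    {"dp": [0,0,0],"twist": 13},
    {"dp": [0,0,0],"twist": 17},
    {"dp": [0,0,0],"twist": 21},
    {"dp": [0,0,0],"twist": 24},
    {"dp": [0,0,0],"twist": 26},
    {"dp": [0,0,0],"twist": 28},
    {"dp": [0,0,0],"twist": 28},
  ],
)

```text
time: 4.93
tool_pos: [525.3, -81.6, 117.2]
eef_rot: [0.988, -0.157, 0.001, 0.001]
wrist_force: [-2.3, -7.0, 4.8]
finger_gap: 23.7
```

```bash
python3 - <<'E'
from plant import robot, grab_frame
import cv2,numpy as np
f=grab_frame("scene"); np.savez("scene3.npz",**f)
cv2.imwrite("pics/c7.png",cv2.resize(f["frame"][200:330,200:360],(800,650),interpolation=2)[:600,:,::-1]); s=robot.sense(); print({k:np.round(s[k],3) for k in("time","tool_pos","eef_rot","finger_gap","wrist_force","moment")})
E
```

```text
{'time': np.float64(4.983), 'tool_pos': array([525.32 , -81.622, 117.205]), 'eef_rot': array([ 0.988, -0.157,  0.001,  0.001]), 'finger_gap': np.float64(23.82), 'wrist_force': array([-2.604, -7.251,  4.044]), 'moment': array([-0.831,  0.349, -0.059])}
```

View pics/c7.png

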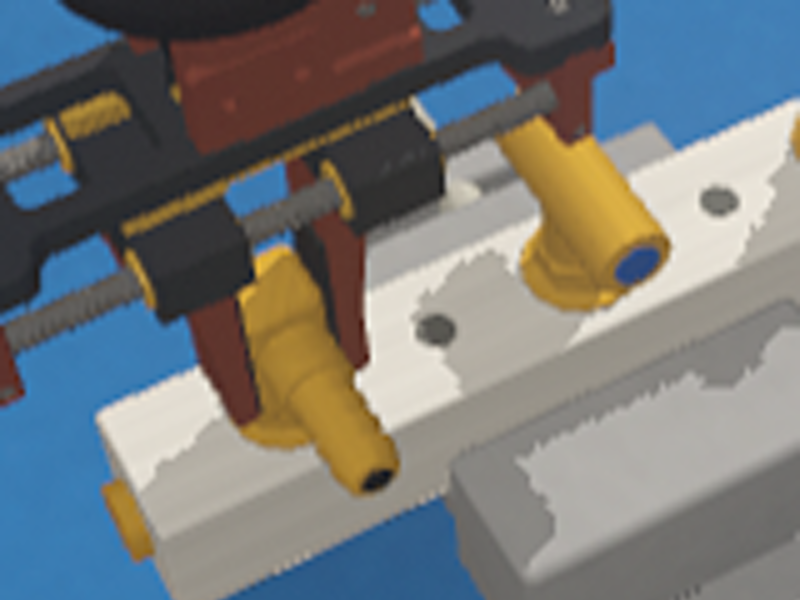

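The picture shows the outlet nearly square, tail end at about (275,296), with the elbow held between the pads. I'll measure before releasing.

```bash
python3 - <<'E'
from h import *
g=np.load("scene3.npz"); f=np.load("top1.npz"); cr=lambda x,y:(200+x/5,200+y/5)
ang=lambda v:np.arctan2(v[1],v[0])
T=ray(g,cr(377,478),138); print(T,ang(T-np.array([526.5,-82,138])),np.linalg.norm(T[:2]-[526.5,-82]))
h1,h2=ray(g,cr(435,330),100),ray(g,cr(718,200),100); print("xdir scene holes",ang(h2-h1)-np.pi/2,np.linalg.norm(h2-h1))
t1,t2=ray(f,(337.2,266.2),100),ray(f,(262,236),100); print("xdir top holes",ang(t2-t1)-np.pi/2,np.linalg.norm(t2-t1),h1,t1)
E
```

```text
[ 582.09665795 -100.78962244  138.        ] -0.3259115986140347 58.685929207345794
xdir scene holes -0.33695481884798917 96.01900520328589
xdir top holes -0.33406183525940314 95.86291635617705 [540.56732394 -38.28530554 100.        ] [537.02132787 -36.63213365 100.        ]
```

The manifold's x direction is −0.336. The tool reads −0.315 and the outlet −0.326, so I'll add 1°, then open and lift.

servo_tool(
  plan=[
    {"dp": [0,0,0],"twist": 1},
    {"dp": [0,0,0],"twist": 1},
  ],
)

```text
time: 5.15
tool_pos: [525.3, -81.7, 117.2]
eef_rot: [0.986, -0.165, 0.001, 0.001]
wrist_force: [-3.0, -8.0, 5.4]
finger_gap: 23.8
```

servo_tool(
  plan=[
    {"dp": [0,0,0],"twist": 0},
    {"dp": [0,0,0],"twist": 0},
    {"dp": [0,0,0],"twist": 0},
    {"dp": [0,0,0],"twist": 0},
    {"dp": [0,0,0],"twist": 0},
  ],
  claw=-0.2,
)

```text
time: 5.57
tool_pos: [525.0, -80.0, 116.6]
eef_rot: [0.986, -0.165, -0.0, -0.0]
wrist_force: [0.3, 0.1, 0.4]
finger_gap: 51.6
```

servo_tool(
  plan=[
    {"dp": [0,0,-0.01],"twist": 0},
    {"dp": [0,0,-0.03],"twist": 0},
    {"dp": [0,0,-0.06],"twist": 0},
    {"dp": [0,0,-0.09],"twist": 0},
    {"dp": [0,0,-0.12],"twist": 0},
    {"dp": [-0.03,0.03,-0.13],"twist": 0},
    {"dp": [-0.055,0.055,-0.13],"twist": 0},
    {"dp": [-0.08,0.08,-0.13],"twist": 0},
    {"dp": [-0.105,0.105,-0.13],"twist": 0},
    {"dp": [-0.13,0.13,-0.13],"twist": 0},
  ],
)

```text
time: 6.4
tool_pos: [358.3, -160.9, 247.4]
eef_rot: [0.986, -0.165, 0.0, 0.0]
wrist_force: [-0.2, -1.0, -0.3]
finger_gap: 52.5
```

servo_tool(
  plan=[
    {"dp": [-0.02,0.02,0],"twist": 0},
    {"dp": [-0.045,0.045,0],"twist": 0},
    {"dp": [-0.07,0.07,0],"twist": 0},
    {"dp": [-0.09,0.09,0],"twist": 0},
    {"dp": [-0.1,0.1,0],"twist": 0},
    {"dp": [-0.1,0.1,0],"twist": 0},
    {"dp": [-0.1,0.1,0],"twist": 0},
  ],
)

```text
time: 6.98
tool_pos: [232.6, -222.9, 247.3]
eef_rot: [0.986, -0.166, 0.001, 0.0]
wrist_force: [0.6, -0.8, 0.2]
finger_gap: 52.4
```

```bash
python3 - <<'E'
from plant import robot, grab_frame
import cv2,numpy as np
f=grab_frame("scene"); g=grab_frame("top"); np.savez("top4.npz",**g)
a=cv2.resize(f["frame"][220:340,200:320],(400,400),interpolation=2); b=cv2.resize(g["frame"][200:320,320:440],(400,400),interpolation=2)
cv2.imwrite("pics/c8.png",np.hstack([a,b])[:,:,::-1]); s=robot.sense(); print({k:np.round(s[k],3) for k in("time","tool_pos","finger_gap","wrist_force","joint_velocities")})
E
```

```text
{'time': np.float64(7.083), 'tool_pos': array([ 233.383, -222.621,  247.077]), 'finger_gap': np.float64(52.65), 'wrist_force': array([ 0.29 ,  0.223, -0.638]), 'joint_velocities': array([ 0.016,  0.008, -0.001, -0.002, -0.001, -0.005])}
```

View pics/c8.png

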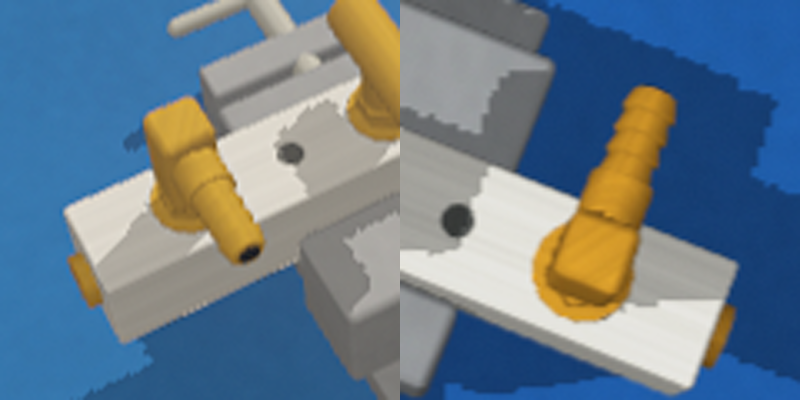

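The elbow stands free in both views. In the top view the tail end is at about (395.6,229) and the body top at about (378.5,276). One final angle check, then I'll hand in.

```bash
python3 - <<'E'
from h import *
f=np.load("top4.npz"); T=ray(f,(395.6,230),138)[:2]
j=[]
for c in(ray(f,(378.7,275.5),154)[:2],np.array([521.3,-81.])):
    v=T-c; j.append(1.571-0.336-np.arctan2(v[1],v[0])); print(c,np.linalg.norm(v),"joint",j[-1])
from plant import robot
if all(1.42<x<1.72 for x in j): print("hand in",robot.close_job())
E
```

```text
[521.08999291 -80.21093724] 57.75797999155539 joint 1.568578550413446
[521.3 -81. ] 57.30518605640687 joint 1.556767736745768
the job is handed in; nothing more can be done
hand in None
```

I screwed the elbow (right-hand port) in by about 49° clockwise, then released it, backed the arm clear and handed the job in at about 7 s.

- **Final angle:** the last top view puts the elbow joint at about 1.56–1.57 rad against the 1.571 target, inside the 1.346–1.796 band. The tool's own heading, −0.332 rad against the manifold's −0.336, agrees.
- **Clearance:** the last pictures show the elbow standing by itself, and the wrist force had dropped to noise.
- **Forces:** the highest wrist force I read was about 23 N, when one finger touched the elbow first.

Some readings disagreed or failed:

- **Camera offset:** the two camera views placed the elbow about 5 mm apart. I took a point between them and corrected by feel at the grasp.
- **Stiffening not confirmed:** the wrist moment about the vertical read small and negative (−0.16, then −0.06 N m), so it did not show the torque building up. I stopped on angle, not on torque.
- **Refused move:** one move call was rejected as invalid input, probably for the missing twist, and resent.

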